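Stand the amber serum bottle in its ring

ROBOT

A 7-joint arm with a two-finger parallel gripper is mounted at the origin on the work surface. World frame = base frame: x ahead of the robot, y to its left, z up, the work surface at z = 0. Lengths are in m, angles in rad, forces in N, time in s.
With the tool pointing down it reaches from about 0.4 to 0.925 m from the base axis. Payload 4.1 kg.
Tool frame: the origin (TCP) lies between the finger pads; the fingertips stand 25 mm ahead of it and the grasp point (between the pads) lies 6 mm ahead of it; z points along the fingers, y is the line along which they close (so a half turn about z gives the same grasp; the last joint's range is limited). The gripper opens to 85 mm and grips with 20 to 120 N. Pads are 22 mm wide; open, the fingers measure 114 mm over their backs; the gripper's body (76 mm by 85 mm) begins 54 mm behind the grasp point. The pads swing forward as they close: fully open they stand 13 mm farther back than shut.
Start: joints at [-1.289, 0.398, 0.045, 1.537, -0.019, 1.207, -0.051], TCP at [0.242, 0.603, 0.256] pointing down, gripper open.
Joint ranges: [-2.82, 2.82], [-0.49, 2.23], [-1.37, 1.46], [0, 2.46], [-1.36, 4.5], [0.23, 2], [-2.94, 2.94]. Speed limits (rad/s): [2.57, 2.57, 3.14, 3.14, 3.14, 3.14, 3.14].

INTERFACE

Orientations are given as [roll, pitch, yaw] about the fixed x, y, z axes, in that order (R = Rz(yaw) Ry(pitch) Rx(roll)).
In Python, from cell import bot gives the robot as it stands.
- The arm moves only by the tool drive_tool, never from a script. Its argument "deltas" is a list of rows, each a list of 7 numbers: the shift along the world's x, y, z each as a share of 0.12 m, from -1 to 1, then the turn, a rotation vector about the world's x, y, z each as a share of 360 degrees, from -1 to 1, then the opening, from -1 (shut) to 1 (fully open), so that 0 is half open. In form: [[tx, ty, tz, ax, ay, az, gripper], ...]. A call has 1 to 12 rows; each row is the pose to reach, as a shift and turn from the pose commanded when the call began, turning the shorter way round; what a row does not reach only later rows make up. A row lasts 1/12 s, in which the tool goes at most 41.7 mm and 7.16 degrees, less where a joint would pass 70% of its speed; a pose out of reach is approached as far as the arm can. A call with a number of a shift or a turn outside -1 to 1 is refused whole. A call with a gripper value outside its range is refused whole. The fingers move at their own pace and stop on an object; "newtons" is the grip in N (left out, the last holds). Time passes only in rows, so rows that repeat a pose let the fingers close. It gives the time, the measured TCP pose, the force, the opening and the grip force at its end, in the units of the state.
- bot.observe(): the state, without advancing time (a new reading comes with each control period).
- bot.snapshot(name): name is "scene" or "top" or "wrist"; returns (picture, depth): 480x640x3 uint8, blue, green, red; 480x640 float32, m along the optical axis (not along the pixel's ray), 0 where there is no reading.
- bot.get_calibration(name): a dict with "fov_y" (degrees; the focal length in pixels is half the picture's height over the tangent of half this angle, whatever the lens; pixels are square), "cx", "cy" (the principal point, pixels), "dist" ([k1, k2, p1, p2, k3] as OpenCV has them; the pictures are not rectified), "T" (4x4, takes a point from camera to world coordinates). Camera axes: x right, y down, z forward; pixel columns grow to the right and rows downward; lengths in m; the calibration is good to about 2 mm. A picture is of the moment at which its call begins: read the wrist's pose just before it. get_calibration takes no time and is no camera call; for the wrist camera it gives the pose at the moment of the call.
- bot.finish_job(): hands the job in; it is judged then, once.
Trained networks look in the newest picture that a camera, given by its name, has taken for a name from the list of things; names that differ only in an ending like _2 or _b are one class to them, and where a whole thing is asked for, a point or a joint stands for the part that bears it (a point fixed in the world has none). Each returns a list of dicts, best first, with "score" (0 to 1); they miss things now and then, are a little off and sometimes report something else, mostly with a low value. They report only what shows in the picture. A call takes as long as a camera call. They do not tell look-alikes from the thing itself.
- bot.boxes_of(camera, label): "rect" ([left, top, right, bottom] in pixels, round what is visible of it).
- bot.masks_of(camera, label): "pixels" (480x640 bool, what is visible of it) and "rect" ([left, top, right, bottom] in pixels, round what is visible of it).
The state is a dict: "clock": time; "qpos": joint angles; "joint_velocities": joint speeds; "tau": joint torques, N m; "tool_pos": TCP position; "ee_rot": TCP orientation; "wrist_force": force on the tool from outside, world axes, zero at the start; "moment": the same for the moment, N m; "gripper_width": finger opening in m; "grasp_force": force on a finger pad.
Only numpy, scipy, OpenCV 4.12 (cv2) and the standard library are available. Lean on these libraries where they do the work, as an engineer would, in place of code of your own. Each camera call takes 0.05 s, during which the arm holds its last target. There are 200 camera calls.

TASK

On the make-up table, take the round-bottomed amber glass bottle with the gold cap out of the leaning rack and stand it upright in the empty brass ring stand. Lower it gently into the ring rather than dropping it, and leave the other two bottles in their places in the rack.

Things in the scene. Friction and masses are not known exactly. Their poses are not given: they have to be found in the camera images.
- amber_bottle: the bottle to move: amber glass ball 48 mm across, neck 16 mm, gold cap (cylinder) 22 mm across; about 0.12 kg. Origin at the ball's centre, z axis along the bottle to the cap: neck z = 24 to 36 mm, cap 36 to 72 mm. Round about z. It starts leaning about 25 degrees in the rack, ball centre 29 mm above the table. Only friction holds it in a hole or ring: it stays at the tilt it is let go at
- stand_seat (a point): where the ball's centre is once seated: on the axis of the brass ring stand, 58 mm above the table, 16 mm above the ring's top. The level ring (outside 50 mm, hole 36 mm, 8 mm thick, top 42 mm above the table) stands on three legs on a round foot 72 mm across, fixed to the table. The ball rests on the hole's rim, sunk 8 mm into it
- green_bottle: a bottle of the same shape and size, green glass, black cap, same origin and axes; to be left. The fixed black rack (64 x 250 x 14 mm) holds the three bottles in a row, 85 mm apart, in any order, all leaning the same way, square to the row, away from the robot's side, necks on a brass rail 6 mm thick, its top 52 mm above the table
- rose_bottle: a bottle of the same shape and size, opaque rose pink with a white cap, same origin and axes, also in the rack; to be left
There are look-alikes about, which are no part of the job. What is shaped like the amber_bottle but blue or red is not meant.

How it is judged:
By the outcome, as a careful person would: the job done as asked, in the order asked, and still so for the second after the job is handed in, with the robot touching nothing.
It also fails if it takes over 38 s, if anything falls off the work surface, if the arm or the gripper's body presses on something with over 40 N, if the wrist force passes 120 N, or if a joint passes its speed limit or range.

## Working session

There is one attempt and no reset: what is moved stays moved. The work goes in short steps, Python scripts to look and compute and a tool call to move; the robot and the scene stay as the last step left them, time stands still between calls to the robot, and variables do not carry over. Pictures are saved under pics/ and viewed, at most 10 in all, crops included, and the job is handed in when it is done.

Besides the shell and the picture viewer there is one more tool, called after "Call:" in YAML: its name, and indented under it one key for each argument. drive_tool: Moves the arm, as the interface text tells. Shift numbers are shares of 0.12 m and turn numbers shares of 360 degrees, none past 1 either way. Its arguments: {"type":"object","properties":{"deltas":{"type":"array","items":{"type":"array","items":{"type":"number"}}},"newtons":{"type":"number"}},"required":["deltas"]}

```bash
mkdir -p pics; cat > h.py <<'E'
import numpy as np,cv2
from cell import bot
def cal(n):
    c=bot.get_calibration(n);f=240/np.tan(np.radians(c['fov_y']/2))
    return np.array([[f,0,c['cx']],[0,f,c['cy']],[0,0,1]]),np.array(c['dist'],float),np.array(c['T'])
def pts(n,uv,d,C=None):
    K,D,T=C or cal(n)
    u=cv2.undistortPoints(np.array(uv,float).reshape(-1,1,2),K,D)[:,0]
    p=np.c_[u,np.ones(len(u))]*np.array(d).reshape(-1,1)
    return p@T[:3,:3].T+T[:3,3]
def maskpts(n,m,depth,C=None):
    v,u=np.nonzero(m&(depth>0)); return np.c_[u,v],pts(n,np.c_[u,v],depth[v,u],C)
E
python3 - <<'E'
from h import *
for n in('scene','top'):
    im,d=bot.snapshot(n);cv2.imwrite(f'pics/{n}.png',im);np.save(f'{n}.npy',d)
    for l in('amber_bottle','green_bottle','rose_bottle','stand_seat'):
        for r in bot.masks_of(n,l)[:5]:
            uv,p=maskpts(n,r['pixels'],d); 
            print(n,l,round(r['score'],2),np.round(r['rect']),len(p),np.round(np.median(p,0),3) if len(p) else '', np.round(im[r['pixels']].mean(0)))
print(bot.observe())
E
```

```text
scene amber_bottle 0.91 [372. 159. 392. 189.] 458 [0.396 0.212 0.032] [ 48.  51. 122.]
scene amber_bottle 0.89 [419. 177. 453. 216.] 505 [0.53  0.245 0.049] [43. 70. 96.]
scene amber_bottle 0.62 [468. 241. 494. 279.] 640 [0.703 0.222 0.034] [110.  67.  47.]
scene green_bottle 0.97 [352. 216. 388. 254.] 573 [0.56  0.078 0.049] [45. 61. 45.]
scene rose_bottle 0.85 [388. 199. 417. 228.] 516 [0.546 0.162 0.05 ] [ 82.  84. 113.]
scene rose_bottle 0.53 [199. 279. 241. 324.] 1338 [ 0.549 -0.214  0.006] [ 60.  92. 113.]
scene stand_seat 0.76 [202. 282. 241. 324.] 1218 [ 0.55  -0.215  0.006] [ 54.  87. 109.]
top amber_bottle 0.97 [170. 242. 188. 278.] 604 [0.515 0.249 0.05 ] [25. 47. 74.]
top amber_bottle 0.71 [170. 320. 208. 363.] 692 [0.375 0.225 0.037] [25. 26. 96.]
top amber_bottle 0.59 [170. 165. 207. 200.] 618 [0.684 0.235 0.036] [84. 45. 27.]
top green_bottle 0.96 [255. 230. 276. 261.] 603 [0.543 0.085 0.05 ] [31. 47. 29.]
top green_bottle 0.41 [168. 240. 192. 280.] 657 [0.515 0.25  0.05 ] [29. 50. 76.]
top rose_bottle 0.78 [209. 235. 236. 272.] 645 [0.529 0.167 0.05 ] [51. 52. 77.]
top stand_seat 0.86 [400. 236. 428. 273.] 966 [ 0.539 -0.213  0.007] [33. 58. 78.]
{'clock': 0.5, 'qpos': array([-1.28898278,  0.3984471 ,  0.04510134,  1.5366275 , -0.01868954,
        1.20687091, -0.05072207]), 'joint_velocities': array([ 0.00192272, -0.00202349, -0.00079154, -0.0005137 ,  0.0010139 ,
        0.00079506,  0.00034295]), 'tau': array([-6.38933379e-04, -4.74570644e+01,  1.36169069e+00, -2.54263133e+01,
        1.14906830e-02,  1.97679241e-03,  1.80817955e-05]), 'tool_pos': array([0.2415747 , 0.60347026, 0.25630402]), 'ee_rot': array([3.14152222e+00, 2.43495646e-05, 2.76083257e+00]), 'wrist_force': array([-0.31450426,  0.03778165,  0.17221286]), 'moment': array([-0.03040371,  0.09148597, -0.01041437]), 'grasp_force': 0.0, 'gripper_width': 0.08557740276163006}
```

```bash
python3 - <<'E'
import cv2
a=cv2.imread('pics/top.png')[140:400,130:450];b=cv2.imread('pics/scene.png')[140:350,180:520]
a=cv2.resize(a,(700,569));cv2.imwrite('pics/a.png',a);cv2.imwrite('pics/b.png',cv2.resize(b,(800,494)))
E
```

```text
(no output)
```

View pics/a.png

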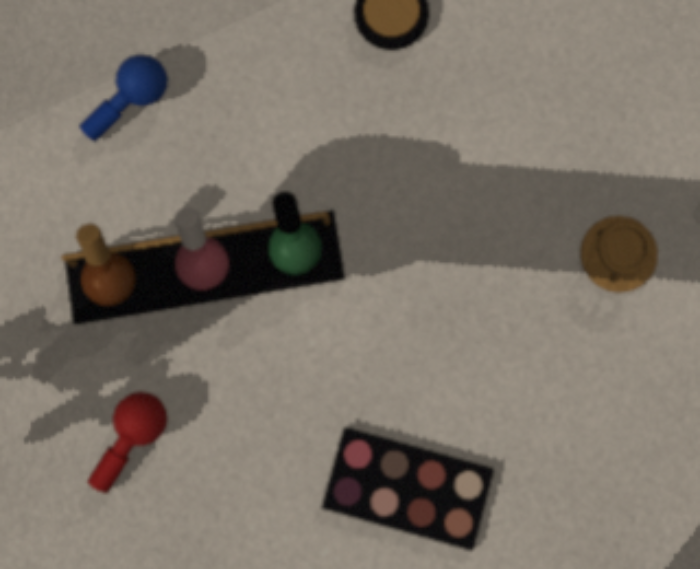

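View pics/b.png

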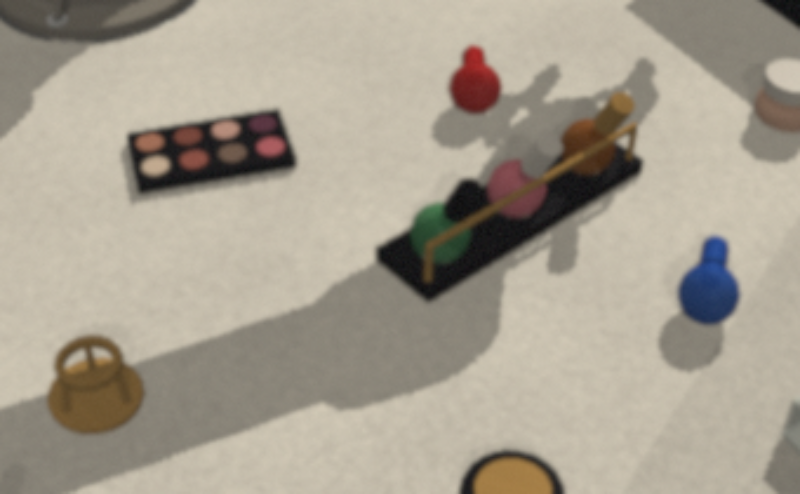

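The look-alikes for the amber bottle in the top picture are the red one at (193,332) and the blue one at (194,178), both lying loose on the table. The amber bottle with the gold cap is in the rack's left place at (179,268), with rose at (222,260) and green at (265,253). The stand is at (413,256). Both crops show that choice clearly, so I measure next.

```bash
cat >> h.py <<'E'
def ray_z(n,uv,z,C=None):
    C=C or cal(n); p=pts(n,uv,np.ones(len(uv)),C); o=C[2][:3,3]; r=p-o
    return o+r*((z-o[2])/r[:,2])[:,None]
def fit_sphere(p,r=.024,z0=None):
    from scipy.optimize import least_squares
    c0=np.median(p,0)-[0,0,.02]
    return least_squares(lambda c:np.linalg.norm(p-c,axis=1)-r,c0,loss='soft_l1',f_scale=.002)
E
python3 - <<'E'
from h import *
for n in('top','scene'):
    im=cv2.imread(f'pics/{n}.png');d=np.load(n+'.npy');hsv=cv2.cvtColor(im,cv2.COLOR_BGR2HSV)
    win={'top':dict(a=(165,250,195,285),r=(205,243,240,275),g=(248,238,282,270),s=(395,232,435,278)),
     'scene':dict(a=(412,185,445,218),r=(383,203,417,237),g=(352,222,385,258),s=(198,280,244,327))}[n]
    for k,(x0,y0,x1,y1) in win.items():
        m=np.zeros(d.shape,bool);m[y0:y1,x0:x1]=1
        if k=='s':
            uv,p=maskpts(n,m,d);q=p[(p[:,2]>.03)&(p[:,2]<.05)];print(n,'ring',len(q),np.round(q.min(0),3),np.round(q.max(0),3),np.round(np.median(q,0),3))
            t=m&(hsv[...,1]>90);v,u=np.nonzero(t);g=ray_z(n,np.c_[u,v],.003);print('foot',np.round(g.min(0),3),np.round(g.max(0),3),np.round(cv2.minEnclosingCircle(g[:,:2].astype(np.float32)),3) if 0 else '');continue
        s=m&(hsv[...,1]>{'a':140,'r':75,'g':75}[k])&(hsv[...,2]>35)
        if k=='g': s&=(abs(hsv[...,0].astype(int)-65)<25)
        uv,p=maskpts(n,s,d);f=fit_sphere(p)
        (cx,cy),R=cv2.minEnclosingCircle(np.float32(uv))
        print(n,k,len(uv),'sphere',np.round(f.x,4),round(np.median(abs(f.fun)),4),'sil',(round(cx),round(cy),round(R,1)),np.round(ray_z(n,[[cx,cy]],.029)[0],4))
E
```

```text
top a 575 sphere [0.5159 0.252  0.0343] 0.0036 sil (180, 262, 17.6) [0.5205 0.2494 0.029 ]
top r 515 sphere [0.5276 0.1678 0.0302] 0.0018 sil (223, 253, 18.9) [0.5381 0.1651 0.029 ]
top g 386 sphere [0.5411 0.0847 0.0295] 0.0011 sil (264, 253, 11.6) [0.539  0.0846 0.029 ]
top ring 255 [ 0.516 -0.238  0.03 ] [ 0.566 -0.191  0.047] [ 0.541 -0.214  0.041]
foot [ 0.507 -0.249  0.003] [ 0.575 -0.18   0.003] 
scene a 384 sphere [0.5312 0.2271 0.0499] 0.0052 sil (428, 200, 21.6) [0.5053 0.2533 0.029 ]
scene r 533 sphere [0.5279 0.1669 0.03  ] 0.0026 sil (400, 222, 21.0) [0.5323 0.1635 0.029 ]
scene g 323 sphere [0.5405 0.0833 0.0287] 0.0011 sil (367, 240, 12.6) [0.5441 0.081  0.029 ]
scene ring 365 [ 0.516 -0.238  0.03 ] [ 0.567 -0.189  0.044] [ 0.547 -0.213  0.041]
foot [ 0.483 -0.248  0.003] [ 0.576 -0.179  0.003]
```

```bash
cat >> h.py <<'E'
from scipy.spatial.transform import Rotation as Ro
def go(pos,R=None,pr=True):
    o=bot.observe();R0=Ro.from_euler('xyz',o['ee_rot'])
    d=(np.array(pos)-o['tool_pos'])/.12
    v=np.zeros(3) if R is None else (R*R0.inv()).as_rotvec()/(2*np.pi)
    print('t',o['clock'],'shift',np.round(d,3),'turn',np.round(v,4)); 
def Rt(tilt,az,flip=1):
    a=np.array([np.sin(tilt)*np.cos(az),np.sin(tilt)*np.sin(az),np.cos(tilt)])
    y=flip*np.array([-np.sin(az),np.cos(az),0]);z=-a
    return Ro.from_matrix(np.c_[np.cross(y,z),y,z]),a
E
python3 - <<'E'
from h import *
B=np.array([.5143,.251,.029])
R,a=Rt(np.radians(25),np.radians(9.1))
go(B+a*.064,R);go(B+a*.175,R)
E
```

```text
t 0.5 shift [ 2.495 -2.902 -1.411] turn [0.0078 0.0699 0.0845]
t 0.5 shift [ 2.881 -2.84  -0.573] turn [0.0078 0.0699 0.0845]
```

Call:
drive_tool:
  deltas:
    - [0.96,-0.95,-0.1,0.008,0.07,0.085,1]
    - [0.96,-0.95,-0.1,0.008,0.07,0.085,1]
    - [0.96,-0.95,-0.1,0.008,0.07,0.085,1]
    - [0.96,-0.95,-0.1,0.008,0.07,0.085,1]
    - [0.96,-0.95,-0.1,0.008,0.07,0.085,1]
    - [0.96,-0.95,-0.1,0.008,0.07,0.085,1]
    - [0.96,-0.95,-0.1,0.008,0.07,0.085,1]
  newtons: 40

```text
clock: 1.08
tool_pos: [0.3609, 0.4874, 0.242]
ee_rot: [-3.141, -0.439, -2.985]
wrist_force: [-0.1, 0.0, -1.2]
gripper_width: 0.0854
grasp_force: 0.0
```

Call:
drive_tool:
  deltas:
    - [0.96,-0.95,-0.1,0,0,0,1]
    - [0.96,-0.95,-0.1,0,0,0,1]
    - [0.96,-0.95,-0.1,0,0,0,1]
    - [0.96,-0.95,-0.1,0,0,0,1]
    - [0.96,-0.95,-0.1,0,0,0,1]

```text
clock: 1.5
tool_pos: [0.4784, 0.3677, 0.2315]
ee_rot: [-3.134, -0.432, -2.996]
wrist_force: [1.9, -1.4, 0.7]
gripper_width: 0.0853
grasp_force: 0.0
```

Call:
drive_tool:
  deltas:
    - [0.96,-0.94,-0.1,0,0,0,0.6]
    - [0.96,-0.94,-0.1,0,0,0,0.6]
    - [0.96,-0.94,-0.1,0,0,0,0.6]
    - [0.96,-0.94,-0.1,0,0,0,0.6]
    - [0.96,-0.94,-0.1,0,0,0,0.6]
    - [0.96,-0.94,-0.1,0,0,0,0.6]
    - [0.96,-0.94,-0.1,0,0,0,0.6]

```text
clock: 2.08
tool_pos: [0.5861, 0.2647, 0.2205]
ee_rot: [3.138, -0.437, -2.977]
wrist_force: [0.8, 1.3, 0.8]
gripper_width: 0.0686
grasp_force: 0.0
```

```bash
python3 - <<'E'
from h import *
B=np.array([.5143,.251,.029])
R,a=Rt(np.radians(25),np.radians(9.1))
C=cal('wrist');im,d=bot.snapshot('wrist');cv2.imwrite('pics/w.png',im);np.save('w.npy',d);np.savez('wc.npz',K=C[0],D=C[1],T=C[2])
# predicted axis points in image
Ti=np.linalg.inv(C[2]);P=np.array([B,B+a*.036,B+a*.072])
q=cv2.projectPoints(P,cv2.Rodrigues(Ti[:3,:3])[0],Ti[:3,3],C[0],C[1])[0][:,0];print(np.round(q))
for r in bot.masks_of('wrist','amber_bottle')[:3]:
    uv,p=maskpts('wrist',r['pixels'],d,C);print(r['score'],np.round(r['rect']),np.round(np.median(p,0),3))
for x,c in zip(q,[(0,255,255),(255,255,0),(255,0,255)]):cv2.circle(im,tuple(int(i) for i in x),3,c,-1)
cv2.imwrite('pics/w1.png',im);go(B+a*.064,R)
E
```

```text
[[317. 231.]
 [317. 245.]
 [317. 263.]]
0.93 [289. 193. 345. 271.] [0.517 0.252 0.052]
0.62 [217. 395. 332. 474.] [0.674 0.249 0.026]
0.58 [276.  12. 369. 105.] [0.386 0.228 0.035]
t 2.1833 shift [-0.371 -0.086 -1.115] turn [-0.0006 -0.0002 -0.001 ]
```

View pics/w1.png

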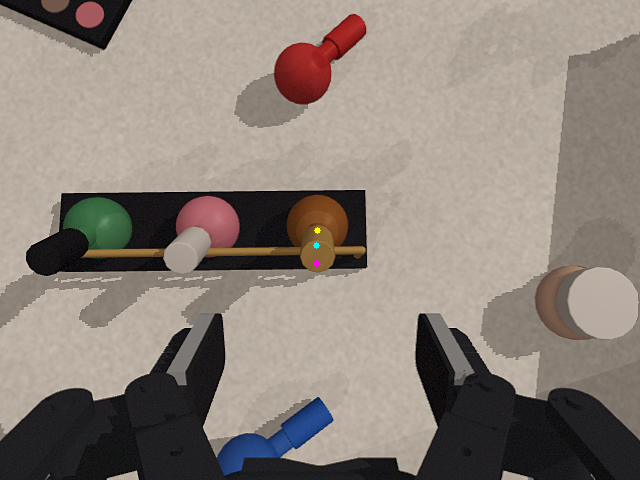

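The wrist picture shows the amber bottle at (318,225) with its gold cap end near (318,257), about 6 px above my predicted dots. I refine the measurement from this closer view.

```bash
python3 - <<'E'
from h import *
z=np.load('wc.npz');C=(z['K'],z['D'],z['T']);im=cv2.imread('pics/w.png');d=np.load('w.npy')
print(np.round(ray_z('wrist',[[318,224.5],[208,227],[98,228]],.029,C),4))
hsv=cv2.cvtColor(im,cv2.COLOR_BGR2HSV)
for k,(x0,y0,x1,y1) in dict(a=(288,194,348,224),r=(178,197,238,226),g=(66,198,132,226)).items():
    m=np.zeros(d.shape,bool);m[y0:y1,x0:x1]=1;m&=(hsv[...,1]>70)&(hsv[...,2]>40)
    if k=='g': m&=abs(hsv[...,0].astype(int)-65)<25
    uv,p=maskpts('wrist',m,d,C);f=fit_sphere(p);print(k,len(p),np.round(f.x,4),round(np.median(abs(f.fun)),4))
# cap end: depth near (318,257)
m=np.zeros(d.shape,bool);m[250:266,308:328]=1
uv,p=maskpts('wrist',m,d,C);print('cap end',np.round(np.median(p,0),4))
B=np.array([.5143,.251,.029]);R,a=Rt(np.radians(25),np.radians(9.1));print('pred',B+a*.072)
print(np.round(ray_z('wrist',[[318,257.]],.094,C),4))
E
```

```text
[[0.5092 0.2509 0.029 ]
 [0.525  0.1665 0.029 ]
 [0.5396 0.0822 0.029 ]]
a 1397 [0.5098 0.25   0.0293] 0.0003
r 1481 [0.5245 0.1662 0.0294] 0.0003
g 1512 [0.5394 0.0825 0.0295] 0.0003
cap end [0.5407 0.2557 0.0945]
pred [0.54434554 0.25581252 0.09425416]
[[0.5403 0.256  0.094 ]]
```

```bash
python3 - <<'E'
from h import *
B=np.array([.5098,.2502,.029]);R,a=Rt(np.radians(25),np.radians(10))
go(B+a*.13,R);go(B+a*.064,R);print(a)
E
```

```text
t 2.1833 shift [-0.181 -0.048 -0.616] turn [-0.0006 -0.0002  0.0015]
t 2.1833 shift [-0.41  -0.089 -1.115] turn [-0.0006 -0.0002  0.0015]
[0.41619774 0.07338689 0.90630779]
```

Call:
drive_tool:
  deltas:
    - [-0.18,-0.05,-0.62,0,0,0.0015,0.3]
    - [-0.18,-0.05,-0.62,0,0,0.0015,0.3]
    - [-0.18,-0.05,-0.62,0,0,0.0015,0.3]
    - [-0.18,-0.05,-0.62,0,0,0.0015,0.3]
    - [-0.18,-0.05,-0.62,0,0,0.0015,0.3]
    - [-0.18,-0.05,-0.62,0,0,0.0015,0.3]

```text
clock: 2.68
tool_pos: [0.5673, 0.258, 0.1486]
ee_rot: [3.138, -0.432, -2.968]
wrist_force: [-0.2, 0.0, 0.4]
gripper_width: 0.0553
grasp_force: 0.0
```

```bash
python3 - <<'E'
from h import *
B=np.array([.5098,.2502,.029]);R,a=Rt(np.radians(25),np.radians(10))
C=cal('wrist');im,d=bot.snapshot('wrist');cv2.imwrite('pics/w2.png',im)
go(B+a*.13,R);go(B+a*.064,R)
Ti=np.linalg.inv(C[2]);P=np.array([B,B+a*.036,B+a*.072])
q=cv2.projectPoints(P,cv2.Rodrigues(Ti[:3,:3])[0],Ti[:3,3],C[0],C[1])[0][:,0];print(np.round(q))
for x,c in zip(q,[(0,255,255),(255,255,0),(255,0,255)]):cv2.circle(im,tuple(int(i) for i in x),3,c,-1)
cv2.imwrite('pics/w3.png',im)
E
```

```text
t 2.7333 shift [-0.029  0.017 -0.014] turn [-0.0006  0.0005  0.0005]
t 2.7333 shift [-0.258 -0.024 -0.512] turn [-0.0006  0.0005  0.0005]
[[324. 236.]
 [324. 257.]
 [326. 284.]]
```

View pics/w3.png

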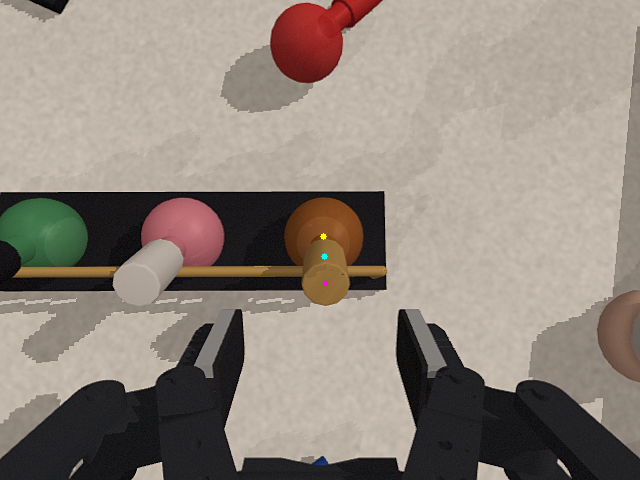

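The dots now fit the bottle (ball at 324,236; cap end at 326,284), and the cap lies between the fingers. I go down along its axis and grip.

Call:
drive_tool:
  deltas:
    - [-0.08,0,-0.13,0,0,0,0.3]
    - [-0.14,-0.01,-0.26,0,0,0,0.3]
    - [-0.2,-0.02,-0.39,0,0,0,0.3]
    - [-0.26,-0.025,-0.51,0,0,0,0.3]
    - [-0.26,-0.025,-0.51,0,0,0,0.3]
    - [-0.26,-0.025,-0.51,0,0,0,0.3]

```text
clock: 3.23
tool_pos: [0.535, 0.254, 0.0856]
ee_rot: [3.139, -0.436, -2.969]
wrist_force: [0.0, -0.3, 0.7]
gripper_width: 0.0555
grasp_force: 0.0
```

Call:
drive_tool:
  deltas:
    - [0,0,0,0,0,0,-0.5]
    - [0,0,0,0,0,0,-0.8]
    - [0,0,0,0,0,0,-1]
    - [0,0,0,0,0,0,-1]
    - [0,0,0,0,0,0,-1]
    - [0,0,0,0,0,0,-1]
    - [0,0,0,0,0,0,-1]
    - [0,0,0,0,0,0,-1]
  newtons: 50

```text
clock: 3.9
tool_pos: [0.5356, 0.2543, 0.086]
ee_rot: [3.138, -0.434, -2.969]
wrist_force: [2.1, 0.0, 6.0]
gripper_width: 0.0207
grasp_force: 48.8
```

Call:
drive_tool:
  deltas:
    - [-0.032,-0.006,0.05,0,0,0,-1]
    - [-0.064,-0.011,0.1,0,0,0,-1]
    - [-0.096,-0.017,0.15,0,0,0,-1]
    - [-0.128,-0.023,0.2,0,0,0,-1]
    - [-0.17,-0.03,0.28,0,0,0,-1]
    - [-0.2,-0.035,0.4,0,0,0,-1]
    - [-0.2,-0.035,0.6,0,0,0,-1]
    - [-0.2,-0.035,0.8,0,0,0,-1]
    - [-0.2,-0.035,1,0,0,0,-1]
    - [-0.2,-0.035,1,0,0,0,-1]
    - [-0.2,-0.035,1,0,0,0,-1]

```text
clock: 4.82
tool_pos: [0.5111, 0.2498, 0.207]
ee_rot: [3.138, -0.433, -2.969]
wrist_force: [0.7, -0.8, -2.6]
gripper_width: 0.0205
grasp_force: 48.9
```

```bash
python3 - <<'E'
from h import *
S=np.array([.541,-.214,.058])
R,a=Rt(0,np.radians(10)); go(S+[0,0,.063+.05],R)
im,d=bot.snapshot('wrist');cv2.imwrite('pics/w4.png',im)
s,d=bot.snapshot('scene');cv2.imwrite('pics/w5.png',np.vstack([cv2.resize(im[100:480,100:540],(550,475)),]) )
cv2.imwrite('pics/w6.png',np.hstack([cv2.resize(im,(400,300)),cv2.resize(s[100:325,300:600],(400,300))]))
print(bot.observe()['qpos'])
E
```

```text
t 4.8167 shift [ 0.25  -3.865 -0.3  ] turn [ 0.0114 -0.068   0.0004]
[-0.49872537  0.54222186  0.05325611  1.50259183 -0.14498363  1.52195476
  1.33351591]
```

View pics/w6.png

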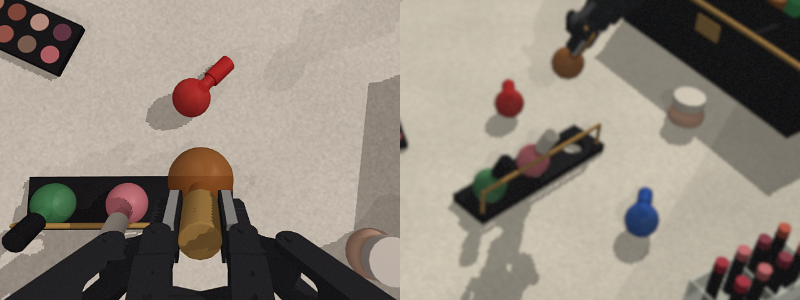

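The amber bottle is held straight along the tool, centred at (200,205) in the left half. Rose and green are still in the rack. Now I carry it across and turn it upright.

Call:
drive_tool:
  deltas:
    - [0.08,-0.25,0.1,0.002,-0.012,0,-1]
    - [0.08,-0.5,0.1,0.004,-0.024,0,-1]
    - [0.08,-0.75,0.1,0.006,-0.036,0,-1]
    - [0.08,-1,0.1,0.008,-0.048,0,-1]
    - [0.08,-1,0.1,0.01,-0.06,0,-1]
    - [0.08,-1,0.1,0.0114,-0.068,0,-1]

```text
clock: 5.42
tool_pos: [0.5182, 0.1261, 0.2156]
ee_rot: [-3.14, -0.005, -2.975]
wrist_force: [-1.1, 0.9, -1.2]
gripper_width: 0.0208
grasp_force: 49.2
```

Call:
drive_tool:
  deltas:
    - [0.08,-0.25,0,0,0,0,-1]
    - [0.08,-0.5,0,0,0,0,-1]
    - [0.08,-0.75,0,0,0,0,-1]
    - [0.08,-1,0,0,0,0,-1]
    - [0.08,-1,0,0,0,0,-1]

```text
clock: 5.83
tool_pos: [0.5277, 0.0012, 0.2153]
ee_rot: [-3.137, -0.009, -2.98]
wrist_force: [-0.0, -0.4, -0.7]
gripper_width: 0.0209
grasp_force: 49.4
```

Call:
drive_tool:
  deltas:
    - [0.08,-0.25,0,0,0,0,-1]
    - [0.08,-0.5,0,0,0,0,-1]
    - [0.08,-0.75,0,0,0,0,-1]
    - [0.08,-1,0,0,0,0,-1]
    - [0.08,-1,0,0,0,0,-1]

```text
clock: 6.25
tool_pos: [0.5369, -0.1184, 0.2155]
ee_rot: [-3.137, -0.008, -2.98]
wrist_force: [0.1, -1.6, -1.6]
gripper_width: 0.0205
grasp_force: 49.6
```

Call:
drive_tool:
  deltas:
    - [0,-0.2,0,0,0,0,-1]
    - [0,-0.4,0,0,0,0,-1]
    - [0,-0.5,0,0,0,0,-1]
    - [0,-0.5,0,0,0,0,-1]
    - [0,-0.5,0,0,0,0,-1]

```text
clock: 6.67
tool_pos: [0.5385, -0.17, 0.2159]
ee_rot: [3.14, -0.006, -2.971]
wrist_force: [-0.6, 0.2, -2.5]
gripper_width: 0.0208
grasp_force: 49.6
```

```bash
python3 - <<'E'
from h import *
S=np.array([.541,-.214,.058])
R,a=Rt(0,np.radians(10)); go(S+[0,0,.063+.03],R)
C=cal('wrist');im,d=bot.snapshot('wrist');cv2.imwrite('pics/v.png',im);np.save('v.npy',d);np.savez('vc.npz',K=C[0],D=C[1],T=C[2])
uv,p=maskpts('wrist',np.ones(d.shape,bool),d,C)
k=(abs(p[:,0]-.541)<.045)&(abs(p[:,1]+.214)<.045)
q=p[k&(p[:,2]>.036)&(p[:,2]<.047)];print('ring',len(q),np.round(q.min(0),4),np.round(q.max(0),4))
for n in ['amber_bottle','stand_seat']:
  for r in bot.boxes_of('wrist',n)[:2]:print(n,r)
print(bot.observe()['qpos'])
E
```

```text
t 6.6667 shift [ 0.021 -0.366 -0.541] turn [-0.     -0.001   0.0007]
ring 1996 [ 0.5151 -0.2397  0.036 ] [ 0.5648 -0.1901  0.0442]
amber_bottle {'rect': [272.7, 235.0, 373.9, 414.3], 'score': 0.89}
stand_seat {'rect': [222.3, 160.2, 310.0, 247.3], 'score': 0.98}
[-0.00349283  0.293018    0.28063438  1.79427295 -0.09029829  1.07166995
  2.05425172]
```

View pics/v.png

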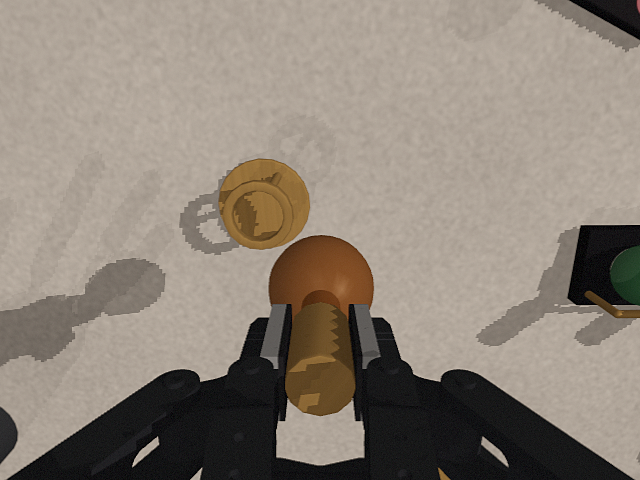

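The wrist picture shows the held bottle with its ball at (321,288), and the stand's ring at (258,213) clear and ahead-left. I fit the held ball's centre to get the offset to the seat.

```bash
python3 - <<'E'
from h import *
z=np.load('vc.npz');C=(z['K'],z['D'],z['T']);im=cv2.imread('pics/v.png');d=np.load('v.npy')
m=np.zeros(d.shape,np.uint8);cv2.circle(m,(321,288),48,1,-1);m[289:]=0
uv,p=maskpts('wrist',m>0,d,C);f=fit_sphere(p);o=bot.observe()
print(len(p),np.round(f.x,4),np.median(abs(f.fun)),'tcp',o['tool_pos'],o['clock'])
S=np.array([.540,-.2148,.058]);e=S-f.x;print('to seat m',e,'units',np.round(e/.12,3))
m=np.zeros(d.shape,bool);m[375:400,305:340]=1;q=maskpts('wrist',m,d,C)[1];print('cap',np.round(np.median(q,0),4))
E
```

```text
3642 [ 0.5385 -0.1703  0.1539] 0.0003090147350342017 tcp [ 0.53928519 -0.16833561  0.21633466] 6.8167
to seat m [ 0.0014792  -0.04448878 -0.09592665] units [ 0.012 -0.371 -0.799]
cap [ 0.539 -0.17   0.226]
```

Call:
drive_tool:
  deltas:
    - [0.01,-0.2,0,0,0,0,-1]
    - [0.01,-0.37,0,0,0,0,-1]
    - [0.01,-0.37,0,0,0,0,-1]
    - [0.01,-0.37,-0.15,0,0,0,-1]
    - [0.01,-0.37,-0.35,0,0,0,-1]
    - [0.01,-0.37,-0.55,0,0,0,-1]
    - [0.01,-0.37,-0.68,0,0,0,-1]
    - [0.01,-0.37,-0.73,0,0,0,-1]
    - [0.01,-0.37,-0.73,0,0,0,-1]
    - [0.01,-0.37,-0.73,0,0,0,-1]

```text
clock: 7.65
tool_pos: [0.541, -0.2142, 0.1297]
ee_rot: [-3.141, -0.003, -2.969]
wrist_force: [0.5, -0.5, -1.3]
gripper_width: 0.0207
grasp_force: 49.7
```

```bash
python3 - <<'E'
from h import *
C=cal('wrist');im,d=bot.snapshot('wrist');cv2.imwrite('pics/v2.png',im)
m=np.zeros(d.shape,np.uint8);cv2.circle(m,(321,288),46,1,-1);m[289:]=0
f=fit_sphere(maskpts('wrist',m>0,d,C)[1]);print('ball',np.round(f.x,4),np.median(abs(f.fun)))
p=maskpts('wrist',np.ones(d.shape,bool),d,C)[1]
print('to seat units',np.round((np.array([.540,-.2148,.058])-f.x)/.12,3));go([.540,-.2148,.1203],Rt(0,np.radians(10))[0])
E
```

```text
ball [ 0.5411 -0.2146  0.0677] 0.00033877674205014946
to seat units [-0.01  -0.002 -0.081]
t 7.7 shift [-0.012 -0.001 -0.083] turn [ 0.0002 -0.0003  0.0004]
```

View pics/v2.png

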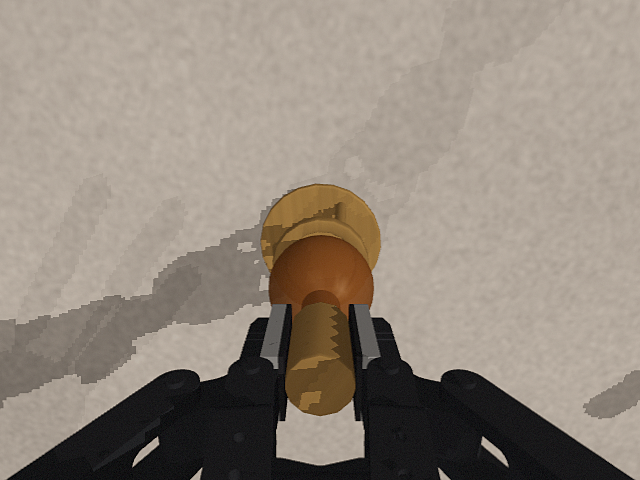

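The ball at (321,288) sits right over the ring, about 10 mm above its seat. I lower it slowly.

Call:
drive_tool:
  deltas:
    - [-0.009,0,-0.015,0,0,0,-1]
    - [-0.009,0,-0.03,0,0,0,-1]
    - [-0.009,0,-0.045,0,0,0,-1]
    - [-0.009,0,-0.055,0,0,0,-1]
    - [-0.009,0,-0.065,0,0,0,-1]
    - [-0.009,0,-0.072,0,0,0,-1]
    - [-0.009,0,-0.072,0,0,0,-1]
    - [-0.009,0,-0.072,0,0,0,-1]

```text
clock: 8.37
tool_pos: [0.5396, -0.2148, 0.1206]
ee_rot: [-3.141, -0.004, -2.97]
wrist_force: [0.1, -0.2, -0.4]
gripper_width: 0.0206
grasp_force: 49.7
```

Call:
drive_tool:
  deltas:
    - [0,0,-0.005,0,0,0,-1]
    - [0,0,-0.01,0,0,0,-1]
    - [0,0,-0.01,0,0,0,-1]
    - [0,0,-0.01,0,0,0,-1]
    - [0,0,-0.01,0,0,0,-1]

```text
clock: 8.78
tool_pos: [0.54, -0.2148, 0.1198]
ee_rot: [-3.141, -0.003, -2.97]
wrist_force: [1.1, 1.7, 2.8]
gripper_width: 0.0206
grasp_force: 49.9
```

Call:
drive_tool:
  deltas:
    - [0,0,-0.004,0,0,0,-1]
    - [0,0,-0.006,0,0,0,-1]
    - [0,0,-0.006,0,0,0,-1]
    - [0,0,-0.006,0,0,0,-1]

```text
clock: 9.12
tool_pos: [0.5402, -0.2148, 0.1195]
ee_rot: [-3.141, -0.002, -2.97]
wrist_force: [1.4, 2.3, 5.1]
gripper_width: 0.0206
grasp_force: 50.4
```

Call:
drive_tool:
  deltas:
    - [0.003,0.004,0,0,0,0,-1]
    - [0.003,0.004,0,0,0,0,-1]
    - [0.003,0.004,0,0,0,0,-1]
    - [0.003,0.004,0,0,0,0,-1]
  newtons: 20

```text
clock: 9.45
tool_pos: [0.5403, -0.2147, 0.1195]
ee_rot: [-3.141, -0.003, -2.97]
wrist_force: [0.5, 0.8, 4.9]
gripper_width: 0.0205
grasp_force: 50.4
```

Call:
drive_tool:
  deltas:
    - [0,0,0,0,0,0,-0.5]
    - [0,0,0,0,0,0,-0.45]
    - [0,0,0,0,0,0,-0.4]
    - [0,0,0,0,0,0,-0.3]
    - [0,0,0,0,0,0,-0.1]
    - [0,0,0,0,0,0,0.2]
    - [0,0,0,0,0,0,0.2]
    - [0,0,0,0,0,0,0.2]
    - [0,0,0,0,0,0,0.2]
    - [0,0,0,0,0,0,0.2]

```text
clock: 10.28
tool_pos: [0.5396, -0.2145, 0.1186]
ee_rot: [-3.141, -0.004, -2.97]
wrist_force: [-0.5, 0.3, 0.5]
gripper_width: 0.0514
grasp_force: 0.0
```

```bash
python3 - <<'E'
from h import *
C=cal('wrist');im,d=bot.snapshot('wrist');cv2.imwrite('pics/v3.png',im)
m=np.zeros(d.shape,np.uint8);cv2.circle(m,(321,288),46,1,-1);m[289:]=0
f=fit_sphere(maskpts('wrist',m>0,d,C)[1]);print('ball',np.round(f.x,4),np.median(abs(f.fun)))
m=np.zeros(d.shape,bool);m[375:400,305:340]=1;q=maskpts('wrist',m,d,C)[1];print('cap',np.round(np.median(q,0),4))
E
```

```text
ball [ 0.5407 -0.2148  0.0577] 0.0003252458494685251
cap [ 0.5392 -0.2145  0.1298]
```

View pics/v3.png

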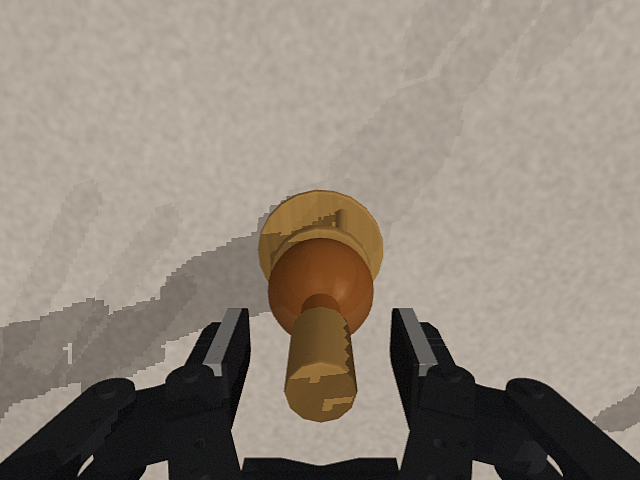

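The bottle stands free and upright in the ring (ball at 321,288; cap at 321,390), with its ball centre at height 58 mm, and the fingers are clear on both sides. I back straight up.

Call:
drive_tool:
  deltas:
    - [0,0,0.1,0,0,0,0.2]
    - [0,0,0.25,0,0,0,0.2]
    - [0,0,0.5,0,0,0,0.2]
    - [0,0,0.75,0,0,0,0.2]
    - [0,0,1,0,0,0,0.2]
    - [0,0,1,0,0,0,0.2]
    - [0,0,1,0,0,0,0.2]

```text
clock: 10.92
tool_pos: [0.5409, -0.2151, 0.2416]
ee_rot: [-3.139, 0.001, -2.97]
wrist_force: [0.1, -0.2, -0.2]
gripper_width: 0.0512
grasp_force: 0.0
```

```bash
python3 - <<'E'
from h import *
o=bot.observe()
im,d=bot.snapshot('scene');cv2.imwrite('pics/f.png',cv2.resize(im[130:350,160:500],(800,518)))
print(o['clock'],o['tool_pos'])
E
```

```text
10.9167 [ 0.54090379 -0.21505305  0.24161238]
```

View pics/f.png

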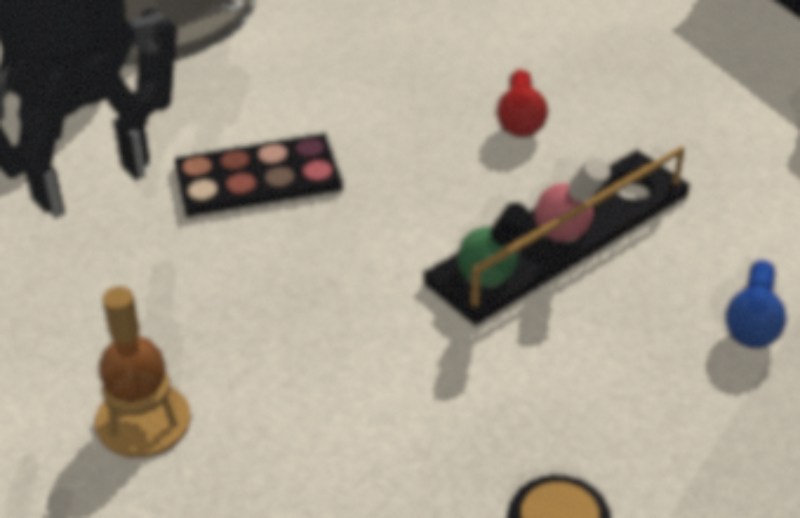

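The amber bottle stands in the ring at crop (130,370), and green and rose are still in the rack. The bottle looks slightly slanted, so I check whether that is only perspective by projecting a vertical axis.

```bash
python3 - <<'E'
from h import *
C=cal('scene');Ti=np.linalg.inv(C[2])
q=cv2.projectPoints(np.array([[.5405,-.2148,.058],[.5405,-.2148,.130]]),cv2.Rodrigues(Ti[:3,:3])[0],Ti[:3,3],C[0],C[1])[0][:,0]
print((q-[160,130])*800/340)
C=cal('wrist');im,d=bot.snapshot('wrist');p=maskpts('wrist',np.ones(d.shape,bool),d,C)[1]
k=(abs(p[:,0]-.5405)<.03)&(abs(p[:,1]+.2148)<.03)&(p[:,2]>.12)&(p[:,2]<.14);t=p[k];print(len(t),(t.min(0)+t.max(0))/2,t[:,2].min(),t[:,2].max())
E
```

```text
[[128.84770407 366.45946127]
 [113.50859987 293.17237412]]
1212 [ 0.5412666  -0.2147691   0.12581315] 0.12005759022944082 0.13156870383580824
```

The vertical axis projects onto the bottle, and the cap's top centre lies over the ball, so it is upright. Handing in.

```bash
python3 -c "
from cell import bot
print(bot.finish_job())"
```

```text
the job is handed in; nothing more can be done
None
```

The amber bottle stands upright in the brass ring stand, set down gently. The green and rose bottles are still in the rack, and I handed the job in about 11 s into the 38 s limit; no verdict was returned.

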